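# Find the rocking corner of a vial platform and press its shim flat

### The job

The vial platform on the lab bench rocks on one of its four corners. Press down on the black corner pads with a fingertip until you find the corner that gives, then press the orange shim tab of that corner down until it lies flat, leaving the other three tabs standing as they are. Only touch and press: do not lift the platform or push it out of place, and leave the jar, the weight and the bottle alone.

Things in the scene. Friction and masses are not known exactly. Their poses are not given: they have to be found in the camera images.
- base: Grey steel base slab, 200 (x) x 320 (y) x 12 mm, fixed to the bench; origin at the centre of its underside, on the bench top; x points away from the robot at yaw 0, y to the left, z up. Low grey walls (30 mm above the bench) under the plate hide its feet. Its yaw is within 0.3 rad of zero.
- plate: Loose aluminium plate, 166 (x) x 176 (y) x 8 mm, about 0.7 to 1 kg with the white vial rack (74 x 84 mm) bolted to its middle; vial caps reach 55 mm above the plate's underside. Origin at the centre of its underside, 38 mm above the bench; axes as the base's. Lies unfastened and level on four hidden feet, one under each corner pad: three firm, one soft, a different one each time.
- pad_fl (a point): Centre of the top of the black round pad (20 mm across) on the plate's front left corner (front: robot's side), above its foot, 70 mm front and 75 mm left of the plate's centre, 48 mm above the bench. Place to press: on a firm foot it sinks under 1 mm; on the soft one it gives from about 4 N, is 5 mm down at its stop with 7 to 9 N, and springs back.
- pad_fr (a point): Centre of the top of the black round pad (20 mm across) on the plate's front right corner (front: robot's side), above its foot, 70 mm front and 75 mm right of the plate's centre, 48 mm above the bench. Place to press: on a firm foot it sinks under 1 mm; on the soft one it gives from about 4 N, is 5 mm down at its stop with 7 to 9 N, and springs back.
- pad_bl (a point): Centre of the top of the black round pad (20 mm across) on the plate's back left corner (front: robot's side), above its foot, 70 mm back and 75 mm left of the plate's centre, 48 mm above the bench. Place to press: on a firm foot it sinks under 1 mm; on the soft one it gives from about 4 N, is 5 mm down at its stop with 7 to 9 N, and springs back.
- pad_br (a point): Centre of the top of the black round pad (20 mm across) on the plate's back right corner (front: robot's side), above its foot, 70 mm back and 75 mm right of the plate's centre, 48 mm above the bench. Place to press: on a firm foot it sinks under 1 mm; on the soft one it gives from about 4 N, is 5 mm down at its stop with 7 to 9 N, and springs back.
- tab_fl (a point): Point on the upper face of the front left corner's orange shim tab (4 mm thick, 22 mm wide here, 72 mm long), 55 mm from its hinge. The tab sticks out to the left from under the plate, its free end raised; this point is then 51 mm above the bench and 116 mm left of the base's middle; tab flat: 16 mm and 130 mm. Always 70 mm front of the middle. A press of about 2 N here moves it.
- shim_fl (a joint): Angle by which the front left shim tab is pressed down: 0 to 0.04 rad at the start (raised 40 degrees), 0.70 when flat on the base. Hinge along the base's x, under the pad, 14 mm above the bench, 13 mm inside the plate's edge. Stays where left. Flat, it props the soft corner from below. At a firm corner it jams at about 0.3 rad.
- tab_fr (a point): Point on the upper face of the front right corner's orange shim tab (4 mm thick, 22 mm wide here, 72 mm long), 55 mm from its hinge. The tab sticks out to the right from under the plate, its free end raised; this point is then 51 mm above the bench and 116 mm right of the base's middle; tab flat: 16 mm and 130 mm. Always 70 mm front of the middle. A press of about 2 N here moves it.
- shim_fr (a joint): Angle by which the front right shim tab is pressed down: 0 to 0.04 rad at the start (raised 40 degrees), 0.70 when flat on the base. Hinge along the base's x, under the pad, 14 mm above the bench, 13 mm inside the plate's edge. Stays where left. Flat, it props the soft corner from below. At a firm corner it jams at about 0.3 rad.
- tab_bl (a point): Point on the upper face of the back left corner's orange shim tab (4 mm thick, 22 mm wide here, 72 mm long), 55 mm from its hinge. The tab sticks out to the left from under the plate, its free end raised; this point is then 51 mm above the bench and 116 mm left of the base's middle; tab flat: 16 mm and 130 mm. Always 70 mm back of the middle. A press of about 2 N here moves it.
- shim_bl (a joint): Angle by which the back left shim tab is pressed down: 0 to 0.04 rad at the start (raised 40 degrees), 0.70 when flat on the base. Hinge along the base's x, under the pad, 14 mm above the bench, 13 mm inside the plate's edge. Stays where left. Flat, it props the soft corner from below. At a firm corner it jams at about 0.3 rad.
- tab_br (a point): Point on the upper face of the back right corner's orange shim tab (4 mm thick, 22 mm wide here, 72 mm long), 55 mm from its hinge. The tab sticks out to the right from under the plate, its free end raised; this point is then 51 mm above the bench and 116 mm right of the base's middle; tab flat: 16 mm and 130 mm. Always 70 mm back of the middle. A press of about 2 N here moves it.
- shim_br (a joint): Angle by which the back right shim tab is pressed down: 0 to 0.04 rad at the start (raised 40 degrees), 0.70 when flat on the base. Hinge along the base's x, under the pad, 14 mm above the bench, 13 mm inside the plate's edge. Stays where left. Flat, it props the soft corner from below. At a firm corner it jams at about 0.3 rad.
- sample_jar: Small amber jar, 28 mm across, 42 mm high, standing loose on the base's left wing between the two left tabs; origin at the centre of its underside. Leave alone.
- weight: Brass check weight with a knob, 26 mm across, 38 mm high, 100 g, standing loose on the base's right wing between the two right tabs; origin at the centre of its underside. Leave alone.
- reagent_bottle: White reagent bottle with a blue cap, 52 mm across, 110 mm high, standing loose on the bench to the right; origin at the centre of its underside. Leave alone.
There are look-alikes about, which are no part of the job. There is more than one size of the plate; the job needs the larger.

How it is judged:
On the way, in this order (a step that is already met when the one before it is completed fails the run):
1. the corner that rocks has been pressed down by at least 2.5 mm at its pad (z of any of pad_fl, pad_fr, pad_bl, pad_br in the frame of base below 0.0455 m), for 0.1 s.
2. a shim tab has been pressed flat (value of joint any of shim_fl, shim_fr, shim_bl, shim_br above 0.62 rad), for 0.2 s.
At the end, for the whole second after the job is handed in: One tab, that of the corner that gave, lies flat (pressed beyond 0.62 of 0.70 rad; only this one can go that far); the other three are still raised (below 0.12 rad); the plate rests level on its feet (within 0.02 rad), within 12 mm and 0.08 rad of its place, at rest (((value of joint shim_fl above 0.62 rad and value of joint each of shim_fr, shim_bl, shim_br below 0.12 rad) or (value of joint shim_fr above 0.62 rad and value of joint each of shim_fl, shim_bl, shim_br below 0.12 rad) or (value of joint shim_bl above 0.62 rad and value of joint each of shim_fl, shim_fr, shim_br below 0.12 rad) or (value of joint shim_br above 0.62 rad and value of joint each of shim_fl, shim_fr, shim_bl below 0.12 rad)) and horizontal distance between plate and base below 0.012 m and angle between the x axis of plate and the x axis of base, either way round below 0.08 rad and z of plate in the frame of base between 0.036 and 0.041 m and angle between plate's own z axis and vertical below 0.02 rad and linear speed of plate below 0.01 m/s); the robot touches nothing.
It fails at once if the platform is lifted (its middle more than 10 mm above its rest) (z of plate in the frame of base above 0.048 m).
It fails at once if the platform is tipped by more than 0.15 rad (angle between plate's own z axis and vertical above 0.15 rad).
It fails at once if the jar, the weight or the bottle is moved more than 15 mm or tipped (distance of any of sample_jar, weight, reagent_bottle from where it was at the start of the episode above 0.015 m or angle between any of sample_jar, weight, reagent_bottle's own z axis and vertical above 0.3 rad).
It also fails if it takes over 54 s, if anything falls off the work surface, if the arm or the gripper's body presses on something with over 40 N, if the wrist force passes 120 N, or if a joint passes its speed limit or range.

### The arm

A 6-joint arm with a two-finger parallel gripper is mounted at the origin on the work surface. World frame = base frame: x ahead of the robot, y to its left, z up, the work surface at z = 0. Lengths are in m, angles in rad, forces in N, time in s.
With the tool pointing down it reaches from about 0.35 to 0.975 m from the base axis. Payload 4.9 kg.
Tool frame: the origin (TCP) lies between the finger pads; the fingertips stand 14 mm ahead of it and the grasp point (between the pads) lies 5 mm behind it; x points along the fingers, y is the direction in which the jaws open and shut, and the axes are right-handed (so a half turn about x gives the same grasp; the last joint's range is limited). The gripper opens to 85 mm and grips with 20 to 120 N. Pads are 22 mm wide; open, the fingers measure 114 mm over their backs; the gripper's body (76 mm by 85 mm) begins 54 mm behind the grasp point. The pads swing forward as they close: fully open they stand 13 mm farther back than shut.
Start: joints at [1.151, 0.053, 1.613, -0, 1.476, -0.119], TCP at [0.185, 0.597, 0.245] pointing down, gripper open.
Joint ranges: [-3.01, 3.01], [-1.01, 2.22], [0.06, 2.58], [-1.02, 4.17], [0.09, 2.62], [-3.14, 3.14]. Speed limits (rad/s): [2.57, 2.57, 3.14, 3.14, 3.14, 3.14].

### API

Orientations are given as a unit quaternion [x, y, z, w].
In Python, from plant import readout, cams, order gives the robot as it stands. The module is installed in compiled form; this text tells all that it offers.
- The arm moves only by the tool move_arm, never from a script. Its argument "motion" is a list of rows, each a list of 7 numbers: the closure, from 0 (fully open) to 1 (shut), then the shift along the world's x, y, z in units of 30 mm (1.0 is 30 mm), then the turn, a rotation vector about the world's x, y, z in units of 5 degrees (1.0 is 5 degrees). In form: [[gripper, tx, ty, tz, rx, ry, rz], ...]. A call has 1 to 8 rows; each row is the pose to reach, as a shift and turn from the pose commanded when the call began; what a row does not reach only later rows make up. A row lasts 1/8 s, in which the tool goes at most 62.5 mm and 10.7 degrees, less where a joint would pass 70% of its speed; a pose out of reach is approached as far as the arm can. A call with a gripper value outside its range is refused whole. The fingers move at their own pace and stop on an object; the grip force is fixed at half the most. Time passes only in rows, so rows that repeat a pose let the fingers close. It gives the time, the measured TCP pose, the force and the opening at its end, in the units of the state.
- readout.get_state(): the state, without advancing time (a new reading comes with each control period).
- cams.read_camera(name): name is "side" or "top" or "wrist"; returns the picture (480x640x3 uint8, red, green, blue); there is no depth.
- cams.camera_params(name): a dict with "camera_matrix" (3x3 intrinsics, pixels), "xyz" and "rotation" of the camera in the world. Camera axes: x right, y down, z forward; pixel columns grow to the right and rows downward; lengths in m; the calibration is good to about 2 mm. A picture is of the moment at which its call begins: read the wrist's pose just before it. camera_params takes no time and is no camera call; for the wrist camera it gives the pose at the moment of the call.
- order.sign_off(): hands the job in, once; it reports no verdict.
Trained networks look in the newest picture that a camera, given by its name, has taken for a name from the list of things; names that differ only in an ending like _2 or _b are one class to them, and where a whole thing is asked for, a point or a joint stands for the part that bears it (a point fixed in the world has none). Each returns a list of dicts, best first, with "conf" (0 to 1); they miss things now and then, are a little off and sometimes report something else, mostly with a low value. They report only what shows in the picture. A call takes as long as a camera call. They do not tell look-alikes from the thing itself.
- cams.silhouettes(camera, thing): "mask" (480x640 bool, what is visible of it) and "box" ([left, top, width, height] in pixels, round what is visible of it).
The state is a dict: "t": time; "joints": joint angles; "joint_velocities": joint speeds; "joint_torque": joint torques, N m; "tool_pos": TCP position; "tcp_rot": TCP orientation; "contact_force": force on the tool from outside, world axes, zero at the start; "torque": the same for the moment, N m; "grip_width": opening from 0.0 (shut) to 1.0 (fully open).
Only numpy, scipy, OpenCV 4.12 (cv2) and the standard library are available. Lean on these libraries where they do the work, as an engineer would, in place of code of your own. Each camera call takes 0.05 s, during which the arm holds its last target.

## Working session

There is one attempt and no reset: what is moved stays moved. The work goes in short steps, Python scripts to look and compute and a tool call to move; the robot and the scene stay as the last step left them, time stands still between calls to the robot, and variables do not carry over. Pictures are saved under pics/ and viewed, and the job is handed in when it is done.

Besides the shell and the picture viewer there is one more tool, called after ">>>" as name([rows], argument=value, ...), one row to a line, values as JSON. move_arm: Moves the arm, as the interface text tells. Its arguments: {"type":"object","properties":{"motion":{"type":"array","items":{"type":"array","items":{"type":"number"}}}},"required":["motion"]}

```bash
mkdir -p pics; ls; python3 - <<'E'
from plant import readout, cams
import cv2
print(readout.get_state())
for n in ["top","side"]:
    im=cams.read_camera(n); cv2.imwrite(f"pics/{n}0.png",im[:,:,::-1]); p=cams.camera_params(n); print(n,p)
E
```

```text
pics
{'t': 0.0, 'joints': array([ 1.15099732e+00,  5.33815566e-02,  1.61430019e+00,  1.36449907e-05,
        1.47599416e+00, -1.18963578e-01]), 'joint_velocities': array([ 2.79175702e-04, -1.28706400e-03, -1.90819877e-05, -1.19669678e-03,
        5.22179861e-04, -4.92617288e-04]), 'joint_torque': array([ 1.11665024e-03, -3.93677258e+01, -3.70179069e+01, -7.78687195e-05,
        6.96096671e-03, -2.32133289e-05]), 'tool_pos': array([0.18492908, 0.59639162, 0.24404398]), 'tcp_rot': array([ 0.10525246,  0.69932273, -0.10666986,  0.69892144]), 'contact_force': array([-0.41998718,  0.22821555,  0.47096566]), 'torque': array([-0.00373465, -0.01658409,  0.01136765]), 'grip_width': 0.9939609092141993}
top {'camera_matrix': array([[515.71014467,   0.        , 322.33753552],
       [  0.        , 515.71014467, 240.08695088],
       [  0.        ,   0.        ,   1.        ]]), 'xyz': array([ 0.44646326, -0.08196267,  1.12391943]), 'rotation': array([-0.69906302,  0.71276931, -0.0326169 ,  0.04697804])}
side {'camera_matrix': array([[460.17723237,   0.        , 322.36112632],
       [  0.        , 460.17723237, 243.96236652],
       [  0.        ,   0.        ,   1.        ]]), 'xyz': array([0.32907712, 0.651565  , 0.58972949]), 'rotation': array([-0.12728456,  0.88165531, -0.44896626,  0.07008461])}
```

View pics/top0.png

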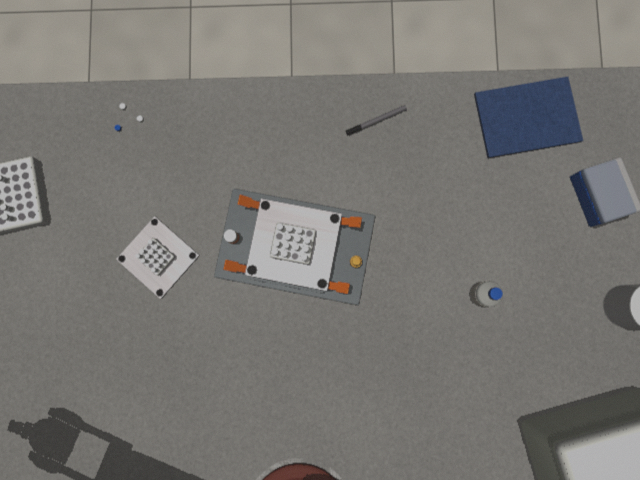

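View pics/side0.png

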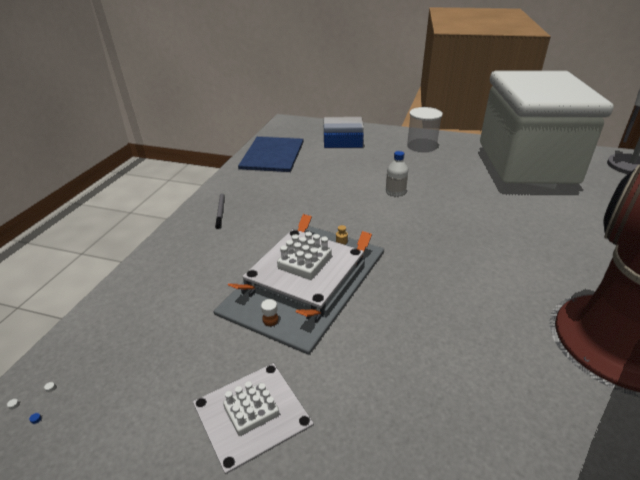

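The top view shows two plates. The one at (295,244) sits on the grey base with orange tabs. The smaller one at (158,258) lies bare on the bench. The first fits the description because it is larger, has the base and tabs, and has the jar at (231,236) and the weight at (356,262) beside it. Next I'll measure it and check an enlarged crop.

```bash
cat > h.py <<'E'
import numpy as np, cv2
from plant import readout, cams
from scipy.spatial.transform import Rotation as R
def ray(cam,uv,z,p=None):
    p=p or cams.camera_params(cam); K=p['camera_matrix']; Rm=R.from_quat(p['rotation']).as_matrix()
    d=Rm@np.linalg.inv(K)@np.array([uv[0],uv[1],1.0]); s=(z-p['xyz'][2])/d[2]
    return p['xyz']+s*d
def proj(cam,X,p=None):
    p=p or cams.camera_params(cam); K=p['camera_matrix']; Rm=R.from_quat(p['rotation']).as_matrix()
    c=K@(Rm.T@(np.asarray(X)-p['xyz'])); return c[:2]/c[2]
E
python3 - <<'E'
from h import *
im=cv2.imread("pics/top0.png"); cv2.imwrite("pics/crop0.png",cv2.resize(im[170:320,100:400],None,fx=2.6,fy=2.6,interpolation=cv2.INTER_CUBIC))
cams.read_camera("top")
for t in ["plate","base","pad_fl","tab_fl","sample_jar","weight","reagent_bottle"]:
    for d in cams.silhouettes("top",t):
        m=d['mask']; ys,xs=np.nonzero(m); print(t,round(d['conf'],2),d['box'],xs.mean().round(1),ys.mean().round(1),m.sum())
g=im.max(axis=2); roi=(g<50).astype(np.uint8)
n,l,s,c=cv2.connectedComponentsWithStats(roi)
for i in range(1,n):
    if 30<s[i,4]<300 and 180<c[i][1]<310: print(c[i].round(1),s[i,4],ray("top",c[i],.048).round(4))
E
```

```text
plate 0.84 [119.5, 220.8, 77.1, 77.2] 157.0 257.7 3411
plate 0.79 [246.5, 197.4, 94.5, 94.0] 293.2 244.9 6593
base 0.66 [214.0, 187.9, 163.6, 119.8] 297.9 249.1 6598
pad_fl 0.73 [117.4, 217.6, 78.8, 80.8] 157.5 257.9 3419
pad_fl 0.6 [245.4, 200.7, 95.9, 90.3] 293.3 244.9 6563
tab_fl 0.73 [223.7, 260.2, 20.8, 11.2] 233.7 266.4 199
sample_jar 0.62 [247.2, 199.0, 94.5, 93.0] 293.2 244.6 6599
sample_jar 0.5 [224.6, 232.5, 13.9, 16.9] 231.3 237.3 168
weight 0.69 [348.0, 255.4, 16.2, 11.6] 355.4 261.4 125
weight 0.55 [244.1, 197.7, 97.2, 94.8] 293.3 244.7 6471
reagent_bottle 0.8 [468.5, 285.7, 36.5, 23.0] 485.6 294.1 719
[264.8 204.8] 35 [0.6462 0.0595 0.048 ]
[334.2 218.1] 33 [ 0.6146 -0.0871  0.048 ]
[251.5 269.7] 35 [0.5091 0.0883 0.048 ]
[321.7 283.5] 31 [ 0.4776 -0.0582  0.048 ]
```

View pics/crop0.png

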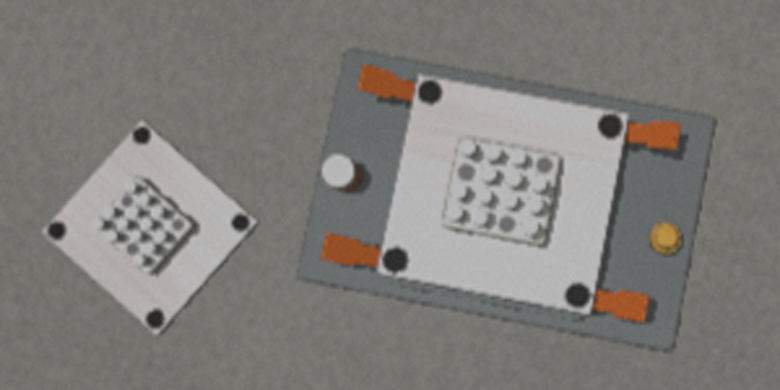

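```bash
cat >> h.py <<'E'
pads=dict(fl=(0.5091,0.0883),fr=(0.4776,-0.0582),bl=(0.6462,0.0595),br=(0.6146,-0.0871))
P=np.array([pads[k] for k in pads]); C=P.mean(0)
e=(P[2]-P[0])+(P[3]-P[1]); yaw=np.arctan2(e[1],e[0])
ex=np.array([np.cos(yaw),np.sin(yaw)]); ey=np.array([-ex[1],ex[0]])
def B(x,y): return C+x*ex+y*ey
def delta(xyz,rot=None):
    s=readout.get_state(); d=(np.asarray(xyz)-s['tool_pos'])/0.03
    # target: tool x down, tool y along +-ex
    Rc=R.from_quat(s['tcp_rot']); best=None
    for sg in (1,-1):
        yv=np.array([*(sg*ex),0]); xv=np.array([0,0,-1.]); zv=np.cross(xv,yv)
        Rt=R.from_matrix(np.stack([xv,yv,zv],1)); rv=(Rt*Rc.inv()).as_rotvec()
        if best is None or np.linalg.norm(rv)<np.linalg.norm(best): best=rv
    return d.round(2), np.degrees(best/5).round(2), s['joints'].round(2)
E
python3 - <<'E'
from h import *
print(C,yaw)
for k,sx,sy in(("fl",-1,1),("fr",-1,-1),("bl",1,1),("br",1,-1)): print(k,B(.07*sx,.075*sy).round(4),"tab",B(.07*sx,.116*sy).round(4),B(.07*sx,.130*sy).round(4))
print(delta([*pads['fl'],.10]))
print(cams.camera_params("wrist")['xyz'])
for u in [(233.7,266.4)]: print(ray("top",u,.05))
E
```

```text
[0.561875 0.000625] -0.20747783968837186
fl [0.5088 0.0884] tab [0.5173 0.1286] [0.5202 0.1423]
fr [ 0.4779 -0.0583] tab [ 0.4695 -0.0985] [ 0.4666 -0.1122]
bl [0.6458 0.0596] tab [0.6543 0.0997] [0.6572 0.1134]
br [ 0.6149 -0.0872] tab [ 0.6065 -0.1273] [ 0.6036 -0.141 ]
(array([ 10.8 , -16.95,  -4.84]), array([ -0.  ,  -0.  , -16.93]), array([ 1.15,  0.05,  1.61,  0.  ,  1.48, -0.12]))
[0.12058851 0.61730818 0.37537125]
[0.51659466 0.12520005 0.05      ]
```

>>> move_arm([
  [1,0.8,-1.5,0,0,0,-1.5],
  [1,2,-3.3,0,0,0,-3.2],
  [1,3.2,-5.1,0,0,0,-5],
  [1,4.4,-6.9,-0.5,0,0,-6.7],
  [1,5.6,-8.7,-1,0,0,-8.5],
  [1,6.8,-10.5,-1.5,0,0,-10.3],
  [1,8,-12.3,-2,0,0,-12],
  [1,9,-14.1,-2.5,0,0,-14],
])

```text
t: 1.5
tool_pos: [0.4454, 0.1908, 0.1756]
tcp_rot: [0.49, 0.51, -0.489, 0.511]
contact_force: [1.0, 0.2, 0.1]
grip_width: -0.002
```

```bash
python3 - <<'E'
from h import *
print(delta([*pads['fl'],.10]))
E
```

```text
(array([ 2.12, -3.42, -2.52]), array([-0.  ,  0.02, -2.87]), array([ 0.25, -0.24,  2.  ,  0.  ,  1.38,  0.21]))
```

>>> move_arm([
  [1,0.9,-1.4,-0.8,0,0,-1.5],
  [1,1.8,-2.85,-1.6,0,0,-2.9],
  [1,1.8,-2.85,-2.3,0,0,-2.9],
  [1,1.8,-2.85,-2.3,0,0,-2.9],
  [1,1.8,-2.85,-2.3,0,0,-2.9],
])

```text
t: 2.12
tool_pos: [0.4987, 0.1075, 0.1074]
tcp_rot: [0.549, 0.446, -0.548, 0.447]
contact_force: [0.2, 0.4, 0.3]
grip_width: 0.0
```

```bash
python3 - <<'E'
from h import *
print(delta([*pads['fl'],.062]))
for n in ["side","wrist"]:
    cv2.imwrite(f"pics/{n}1.png",cams.read_camera(n)[:,:,::-1])
E
```

```text
(array([ 0.35, -0.64, -1.51]), array([-0.  ,  0.01, -0.04]), array([ 0.07, -0.1 ,  2.  ,  0.  ,  1.24,  0.27]))
```

View pics/wrist1.png

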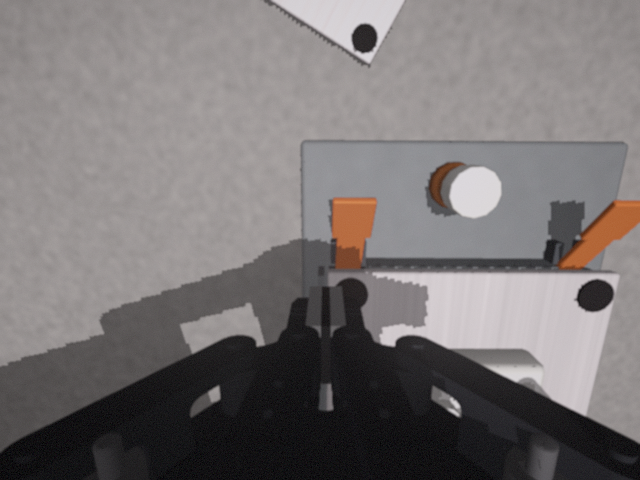

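View pics/side1.png

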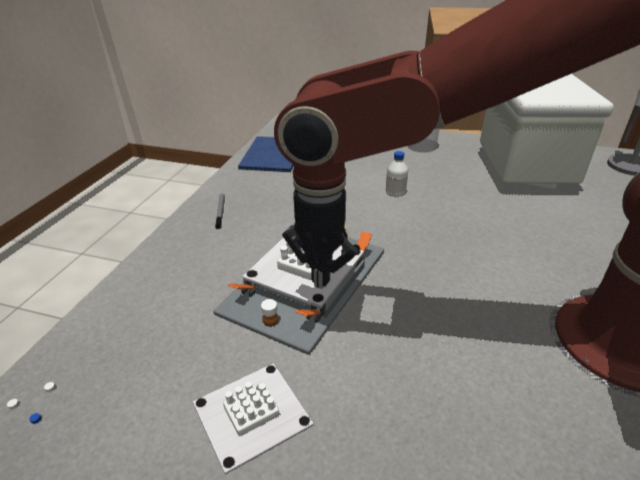

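>>> move_arm([
  [1,0.35,-0.64,-0.5,0,0,0],
  [1,0.35,-0.64,-1.0,0,0,0],
  [1,0.35,-0.64,-1.3,0,0,0],
  [1,0.35,-0.64,-1.3,0,0,0],
  [1,0.35,-0.64,-1.3,0,0,0],
])

```text
t: 2.85
tool_pos: [0.509, 0.0882, 0.0679]
tcp_rot: [0.549, 0.446, -0.548, 0.447]
contact_force: [1.1, 0.0, 0.3]
grip_width: 0.001
```

```bash
python3 - <<'E'
from h import *
print(delta([*pads['fl'],.062]))
cv2.imwrite(f"pics/side2.png",cv2.resize(cams.read_camera("side")[200:360,200:400,::-1],None,fx=3.5,fy=3.5))
E
```

```text
(array([ 0. ,  0. , -0.2]), array([-0.  ,  0.01, -0.04]), array([ 0.03, -0.02,  2.  ,  0.  ,  1.16,  0.23]))
```

View pics/side2.png

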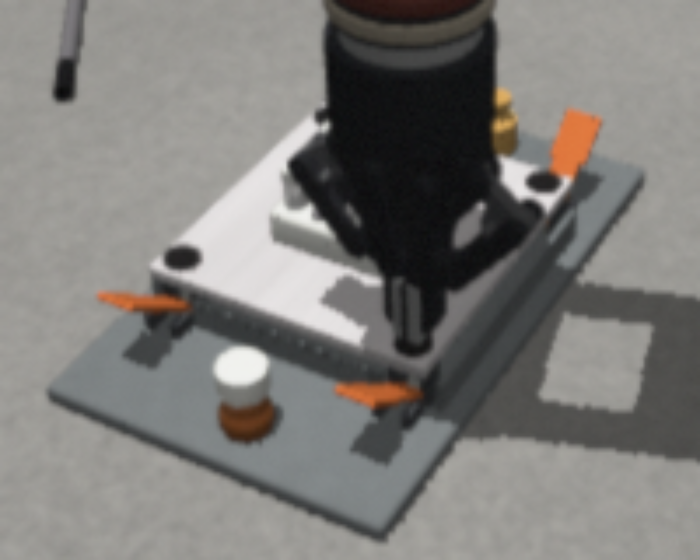

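The fingertip stands right above the front-left pad, at (415,340) in the crop. Now the press.

>>> move_arm([
  [1,0,0,-0.1,0,0,0],
  [1,0,0,-0.2,0,0,0],
  [1,0,0,-0.25,0,0,0],
  [1,0,0,-0.25,0,0,0],
])

```text
t: 3.4
tool_pos: [0.5092, 0.0879, 0.062]
tcp_rot: [-0.548, -0.446, 0.549, -0.446]
contact_force: [-6.1, 0.1, 12.2]
grip_width: 0.003
```

>>> move_arm([
  [1,0,0,0.8,0,0,0],
  [1,0,0,1.8,0,0,0],
  [1,-0.3,-1.3,2.4,0,0,0],
  [1,-0.6,-2.8,2.4,0,0,0],
  [1,-1.05,-4.3,2.4,0,0,0],
  [1,-1.05,-4.88,2.0,0,0,0],
  [1,-1.05,-4.88,1.2,0,0,0],
  [1,-1.05,-4.88,0.6,0,0,0],
])

```text
t: 4.4
tool_pos: [0.4769, -0.0582, 0.0762]
tcp_rot: [-0.548, -0.447, 0.549, -0.446]
contact_force: [-0.2, -0.2, 0.6]
grip_width: 0.003
```

```bash
python3 - <<'E'
from h import *
print(delta([*pads['fr'],.066]),readout.get_state()['joint_velocities'].max())
E
```

```text
(array([ 0.02,  0.  , -0.34]), array([-0.01, -0.02, -0.03]), array([-0.28, -0.13,  2.08,  0.  ,  1.18, -0.07])) 0.2145926008056816
```

>>> move_arm([
  [1,0,0,-0.2,0,0,0],
  [1,0,0,-0.35,0,0,0],
  [1,0,0,-0.45,0,0,0],
  [1,0,0,-0.52,0,0,0],
  [1,0,0,-0.52,0,0,0],
])

```text
t: 5.03
tool_pos: [0.4775, -0.0586, 0.0626]
tcp_rot: [0.549, 0.446, -0.548, 0.446]
contact_force: [-0.3, -0.6, 0.2]
grip_width: -0.001
```

>>> move_arm([
  [1,0,0,-0.05,0,0,0],
  [1,0,0,-0.1,0,0,0],
  [1,0,0,-0.1,0,0,0],
])

```text
t: 5.4
tool_pos: [0.4779, -0.0587, 0.062]
tcp_rot: [-0.548, -0.446, 0.549, -0.446]
contact_force: [-7.7, 1.7, 15.8]
grip_width: -0.001
```

>>> move_arm([
  [1,0,0,0.8,0,0,0],
  [1,0,0,1.8,0,0,0],
  [1,1.2,-0.25,2.4,0,0,0],
  [1,2.8,-0.6,2.4,0,0,0],
  [1,4.2,-0.9,2.4,0,0,0],
  [1,4.57,-0.95,2.0,0,0,0],
  [1,4.57,-0.95,1.2,0,0,0],
  [1,4.57,-0.95,0.6,0,0,0],
])

```text
t: 6.4
tool_pos: [0.6142, -0.087, 0.0762]
tcp_rot: [-0.548, -0.447, 0.549, -0.446]
contact_force: [0.2, 0.6, -0.1]
grip_width: -0.001
```

>>> move_arm([
  [1,0,0,-0.2,0,0,0],
  [1,0,0,-0.35,0,0,0],
  [1,0,0,-0.45,0,0,0],
  [1,0,0,-0.45,0,0,0],
])

```text
t: 6.9
tool_pos: [0.6146, -0.0871, 0.0643]
tcp_rot: [0.549, 0.446, -0.548, 0.446]
contact_force: [0.7, 0.5, -0.2]
grip_width: -0.004
```

```bash
python3 - <<'E'
from h import *
print(delta([*pads['br'],.062]))
E
```

```text
(array([-0.  ,  0.  , -0.08]), array([ 0.  ,  0.01, -0.03]), array([-0.26,  0.22,  1.75, -0.  ,  1.17, -0.06]))
```

>>> move_arm([
  [1,0,0,-0.07,0,0,0],
  [1,0,0,-0.12,0,0,0],
  [1,0,0,-0.15,0,0,0],
  [1,0,0,-0.15,0,0,0],
])

```text
t: 7.4
tool_pos: [0.615, -0.0872, 0.062]
tcp_rot: [0.548, 0.446, -0.548, 0.446]
contact_force: [-5.9, 1.1, 11.5]
grip_width: 0.001
```

Three pads are firm. The last one is back left.

>>> move_arm([
  [1,0,0,0.8,0,0,0],
  [1,0,0,1.8,0,0,0],
  [1,0.3,1.3,2.4,0,0,0],
  [1,0.6,2.8,2.4,0,0,0],
  [1,1.05,4.3,2.4,0,0,0],
  [1,1.05,4.88,2.0,0,0,0],
  [1,1.05,4.88,1.2,0,0,0],
  [1,1.05,4.88,0.6,0,0,0],
])

```text
t: 8.4
tool_pos: [0.6449, 0.0591, 0.0754]
tcp_rot: [-0.548, -0.447, 0.549, -0.446]
contact_force: [0.4, 0.5, -0.6]
grip_width: -0.002
```

>>> move_arm([
  [1,0,0,-0.2,0,0,0],
  [1,0,0,-0.35,0,0,0],
  [1,0,0,-0.45,0,0,0],
  [1,0,0,-0.45,0,0,0],
])

```text
t: 8.9
tool_pos: [0.6462, 0.0591, 0.0643]
tcp_rot: [0.549, 0.446, -0.548, 0.446]
contact_force: [-0.7, 0.0, 0.3]
grip_width: -0.002
```

```bash
python3 - <<'E'
from h import *
print(delta([*pads['bl'],.062]))
E
```

```text
(array([-0.  ,  0.01, -0.08]), array([ 0.  ,  0.01, -0.03]), array([-0.02,  0.27,  1.68, -0.  ,  1.18,  0.18]))
```

>>> move_arm([
  [1,0,0,-0.07,0,0,0],
  [1,0,0,-0.12,0,0,0],
  [1,0,0,-0.15,0,0,0],
  [1,0,0,-0.15,0,0,0],
])

```text
t: 9.4
tool_pos: [0.6466, 0.0594, 0.0606]
tcp_rot: [0.549, 0.446, -0.548, 0.447]
contact_force: [-1.4, 0.3, 5.1]
grip_width: 0.002
```

It gives: 1.4 mm at 5 N. Pressing on to about 4 mm.

>>> move_arm([
  [1,0,0,-0.05,0,0,0],
  [1,0,0,-0.09,0,0,0],
  [1,0,0,-0.11,0,0,0],
  [1,0,0,-0.11,0,0,0],
])

```text
t: 9.9
tool_pos: [0.6468, 0.0595, 0.0578]
tcp_rot: [0.549, 0.446, -0.548, 0.447]
contact_force: [-2.1, 0.0, 6.8]
grip_width: 0.002
```

>>> move_arm([
  [1,0,0,0.5,0,0,0],
  [1,0,0,1.5,0,0,0],
  [1,0,0,2.5,0,0,0],
  [1,0,0,2.5,0,0,0],
])

```text
t: 10.4
tool_pos: [0.648, 0.0594, 0.1349]
tcp_rot: [0.55, 0.445, -0.547, 0.448]
contact_force: [0.1, -0.2, 0.8]
grip_width: 0.003
```

```bash
python3 - <<'E'
from h import *
s=readout.get_state()
cv2.imwrite("pics/side3.png",cams.read_camera("side")[:,:,::-1])
j=ray("top",(231,236.5),.054)[:2]; print("jar base frame",(j-C)@ex,(j-C)@ey)
im=cv2.imread("pics/top0.png"); hsv=cv2.cvtColor(im,cv2.COLOR_BGR2HSV)
m=((hsv[...,0]<15)&(hsv[...,1]>170)&(hsv[...,2]>100)).astype(np.uint8)
n,l,st,c=cv2.connectedComponentsWithStats(m)
for i in range(1,n):
    if st[i,4]>60:
        q=ray("top",c[i],.05)[:2]; print(c[i].round(1),st[i,4],((q-C)@ex).round(4),((q-C)@ey).round(4))
t=B(.07,.118); print(t,delta([*t,.095])); 
a=B(.07,.118);b=B(.07,.130); print(B(.07,.130))
E
```

```text
jar base frame -0.009712023359180384 0.13035594181429117
[247.5 201.8] 157 0.0697 0.1121
[351.4 221.6] 154 0.0687 -0.112
[233.6 266.2] 162 -0.0695 0.1129
[339.2 286.7] 160 -0.0701 -0.1118
[0.65468086 0.10167485] (array([ 0.27,  1.41, -1.25]), array([ 0.  ,  0.03, -0.03]), array([-0.02,  0.2 ,  1.65,  0.  ,  1.29,  0.18]))
[0.65715277 0.11341749]
```

View pics/side3.png

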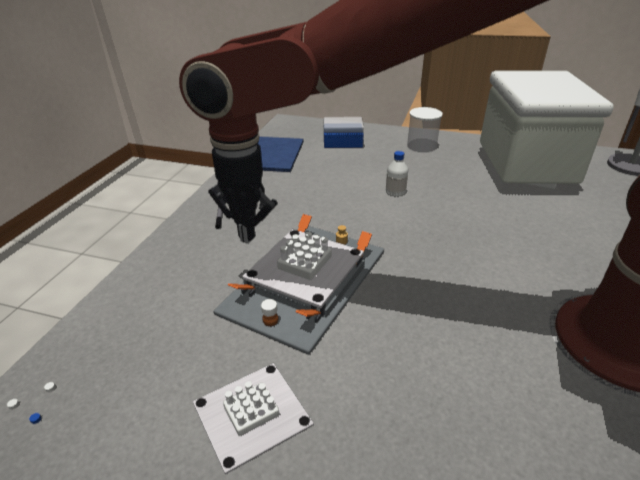

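Base and plate share the same axes, with the tabs measured at ±112 mm. The jar is at x −10 mm, y 130 mm in the base frame, so a press at x 70 mm, y 125 mm clears it.

>>> move_arm([
  [1,0.13,0.8,0,0,0,0],
  [1,0.27,1.64,-0.4,0,0,0],
  [1,0.27,1.64,-1.2,0,0,0],
  [1,0.27,1.64,-1.6,0,0,0],
  [1,0.27,1.64,-1.6,0,0,0],
])

```text
t: 11.08
tool_pos: [0.6525, 0.1089, 0.0806]
tcp_rot: [-0.547, -0.447, 0.55, -0.445]
contact_force: [0.4, -0.3, -0.1]
grip_width: -0.003
```

```bash
python3 - <<'E'
from h import *
print(delta([*B(.07,.125),.030]))
cv2.imwrite(f"pics/side4.png",cv2.resize(cams.read_camera("side")[200:360,180:400,::-1],None,fx=3.5,fy=3.5))
E
```

```text
(array([ 0.12, -0.01, -1.69]), array([ 0.  , -0.05, -0.03]), array([0.05, 0.28, 1.64, 0.  , 1.22, 0.26]))
```

View pics/side4.png

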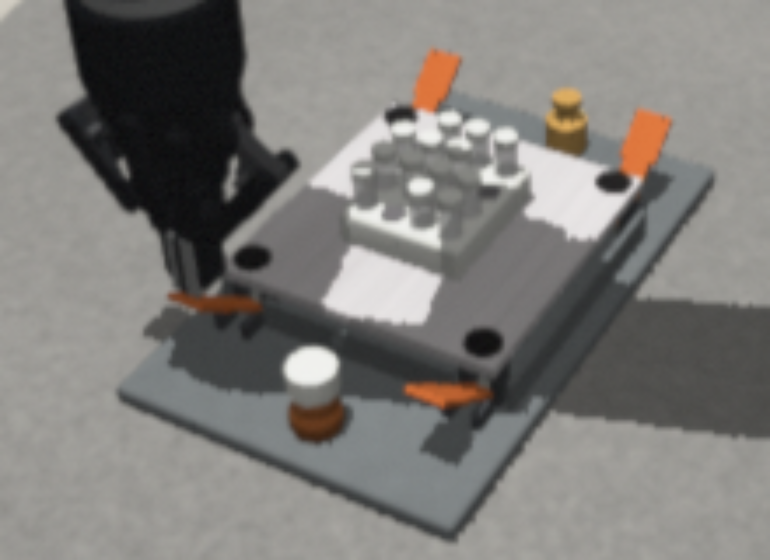

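The fingertip is just above the back-left tab, at (200,290) in the crop, and clear of the jar. Pressing down.

>>> move_arm([
  [1,0.12,0,-0.2,0,0,0],
  [1,0.12,0,-0.45,0,0,0],
  [1,0.12,0,-0.7,0,0,0],
  [1,0.12,0,-0.95,0,0,0],
  [1,0.12,0,-1.2,0,0,0],
  [1,0.12,0,-1.4,0,0,0],
  [1,0.12,0,-1.5,0,0,0],
  [1,0.12,0,-1.5,0,0,0],
])

```text
t: 12.12
tool_pos: [0.6571, 0.1084, 0.0374]
tcp_rot: [-0.548, -0.446, 0.549, -0.446]
contact_force: [0.3, 0.0, 0.3]
grip_width: 0.004
```

>>> move_arm([
  [1,0,0,-0.1,0,0,0],
  [1,0,0,-0.2,0,0,0],
  [1,0,0,-0.25,0,0,0],
  [1,0,0,-0.25,0,0,0],
])

```text
t: 12.62
tool_pos: [0.6576, 0.1084, 0.0303]
tcp_rot: [-0.548, -0.446, 0.549, -0.446]
contact_force: [0.4, 0.4, 0.2]
grip_width: -0.004
```

```bash
python3 - <<'E'
from h import *
print(readout.get_state()['contact_force'])
cv2.imwrite(f"pics/side5.png",cv2.resize(cams.read_camera("side")[200:360,180:400,::-1],None,fx=3.5,fy=3.5))
E
```

```text
[0.42112252 0.37590151 0.21136991]
```

View pics/side5.png

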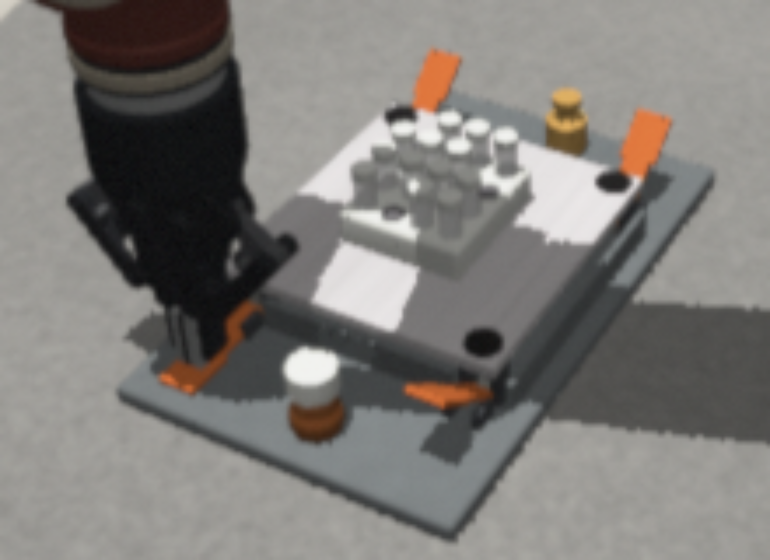

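The tab is almost flat. I'll press on until the force shows the stop.

>>> move_arm([
  [1,0,0,-0.05,0,0,0],
  [1,0,0,-0.08,0,0,0],
  [1,0,0,-0.08,0,0,0],
  [1,0,0,-0.08,0,0,0],
])

```text
t: 13.18
tool_pos: [0.6577, 0.1083, 0.0297]
tcp_rot: [-0.548, -0.446, 0.549, -0.446]
contact_force: [-4.8, 0.7, 8.3]
grip_width: 0.004
```

>>> move_arm([
  [1,0,0,0.3,0,0,0],
  [1,0,0,1.2,0,0,0],
  [1,0,0,2.2,0,0,0],
  [1,0,0,3.5,0,0,0],
  [1,0,1.5,4.5,0,0,0],
  [1,0,3,5,0,0,0],
  [1,0,4,5,0,0,0],
  [1,0,4,5,0,0,0],
])

```text
t: 14.18
tool_pos: [0.6574, 0.2304, 0.1784]
tcp_rot: [0.548, 0.447, -0.548, 0.447]
contact_force: [-0.2, -0.2, 0.5]
grip_width: -0.002
```

```bash
python3 - <<'E'
from h import *
print(readout.get_state()['contact_force'])
a=cams.read_camera("side")[200:360,190:400,::-1]; b=cams.read_camera("top")[:,:,::-1]
cv2.imwrite("pics/side6.png",cv2.resize(a,None,fx=3.5,fy=3.5)); cv2.imwrite("pics/top6.png",cv2.resize(b[170:320,190:400],None,fx=3.5,fy=3.5))
im=np.ascontiguousarray(b); hsv=cv2.cvtColor(im,cv2.COLOR_BGR2HSV)
for nm,m,z in(("tab",(hsv[...,0]<15)&(hsv[...,1]>170)&(hsv[...,2]>100),.05),("pad",im.max(axis=2)<50,.048)):
  n,l,st,c=cv2.connectedComponentsWithStats(m.astype(np.uint8))
  for i in range(1,n):
    if 25<st[i,4]<400 and 215<c[i][0]<380 and 185<c[i][1]<310:
        q=ray("top",c[i],z)[:2]; print(nm,c[i].round(1),st[i,4],((q-C)@ex).round(4),((q-C)@ey).round(4))
E
```

```text
[-0.23038325 -0.15364684  0.4817103 ]
tab [253.1 204.7] 49 0.0657 0.0991
tab [351.5 221.5] 155 0.0689 -0.1122
tab [339.1 286.6] 159 -0.07 -0.1117
pad [251.3 269.7] 43 -0.0697 0.0753
```

View pics/side6.png

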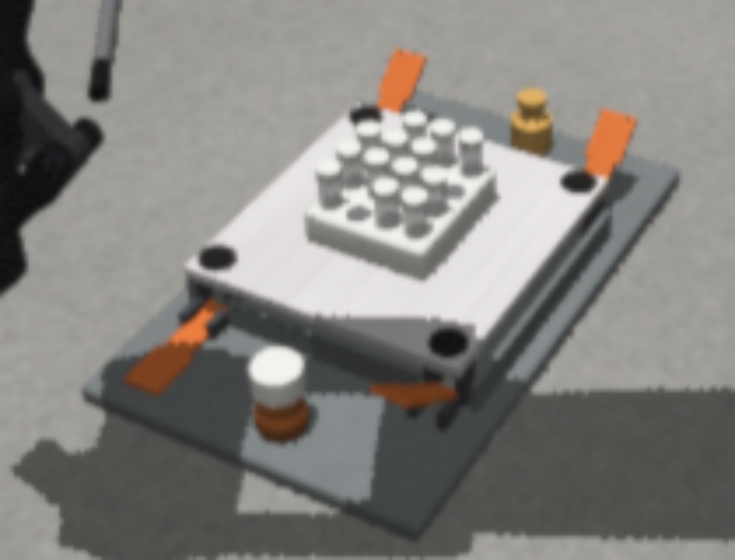

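View pics/top6.png

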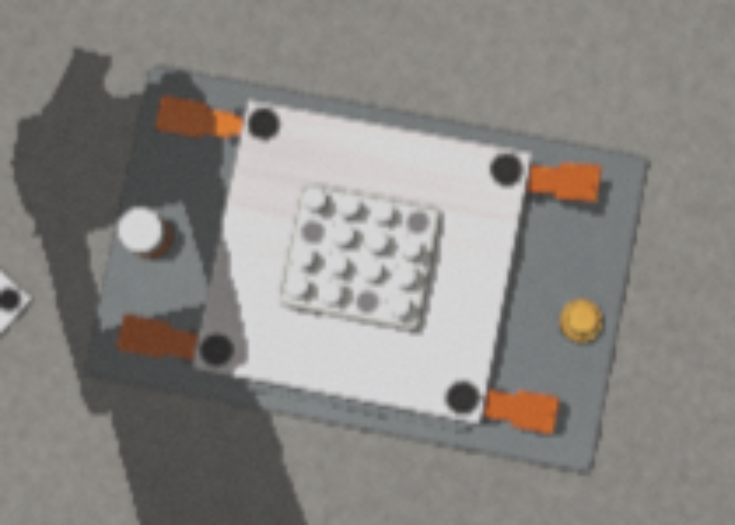

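```bash
python3 - <<'E'
from h import *
q=ray("side",(190+142/3.5,200+385/3.5),.016)[:2]; print((q-C)@ex,(q-C)@ey)
from plant import order
print(order.sign_off())
E
```

```text
0.06998495030990783 0.14868180912425497
the job is handed in; nothing more can be done
None
```

The back-left corner is the one that rocks. Its orange shim tab now lies flat, and the job is handed in. `sign_off()` gives no verdict, so the result below rests on my own checks.

**Finding the corner:** I pressed all four pads with the closed fingertips. Front left, front right and back right held firm at 11–16 N. Back left gave about 4.2 mm at 6.8 N.

**Pressing the tab:** I pressed the back-left tab until it reached its stop, with 8.3 N at an upper-face height of 15.7 mm (16 mm expected when flat).

**Last checks:**
- **Pressed tab:** in the side picture its free end sits 149 mm left of the base's middle, about where a flat tab should end (147 mm).
- **Other tabs:** all three still stand raised. The two right ones measured unchanged. The front-left one was in the arm's shadow, so I judged it by eye only.
- **Plate, jar and weight:** the plate looked level and in place, and its front-left pad measured unchanged. The jar and weight looked undisturbed. I didn't check the bottle in the last pictures, but the arm never went near it.
- **Robot:** it stands clear of everything, with no contact force beyond sensor noise, and the run took about 14 s.

No check failed or disagreed.

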